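# Drop the gate of the sherd tray and tip it into the drawer

### The arm

A 7-joint arm with a two-finger parallel gripper is mounted at the origin on the work surface. World frame = base frame: x ahead of the robot, y to its left, z up, the work surface at z = 0. Lengths are in m, angles in rad, forces in N, time in s.
With the tool pointing down it reaches from about 0.425 to 0.875 m from the base axis. Payload 4.7 kg.
Tool frame: the origin (TCP) lies on the mounting face of the last link; the fingertips stand 182 mm ahead of it and the grasp point (between the pads) lies 164 mm ahead of it; z points along the fingers, y is the direction in which the jaws open and shut (so a half turn about z gives the same grasp; the last joint's range is limited). The gripper opens to 87 mm and grips with 3 to 60 N. Pads are 19 mm wide; open, the fingers measure 117 mm over their backs; the gripper's body (75 mm by 190 mm) begins 51 mm behind the grasp point.
Start: joints at [-1.154, 0.321, -0.07, 1.45, 0.023, 1.371, -0.057], TCP at [0.255, 0.598, 0.405] pointing down, gripper open.
Joint ranges: [-2.86, 2.86], [-0.3, 2.09], [-1.38, 1.24], [0.06, 2.45], [-1.56, 4.7], [0.09, 2.05], [-2.69, 2.69]. Speed limits (rad/s): [2.57, 2.57, 3.14, 3.14, 3.14, 3.14, 3.14].

### API

Orientations are given as a rotation vector (axis times angle).
In Python, from bench import ctrl gives the robot as it stands. The module is installed in compiled form; this text tells all that it offers.
- The arm moves only by the tool play_rows, never from a script. Its argument "targets" is text: rows parted by semicolons, each of 7 numbers parted by spaces: the shift along the tool's x, y, z in cm, then the turn, a rotation vector about the tool's x, y, z in rad, then the opening, from -1 (shut) to 1 (fully open). In form: x y z ax ay az grip; .... A call has 1 to 20 rows; each row shifts and turns the pose as measured when the row begins, along the tool's axes as they then stand; what a row does not reach is not made up. A row lasts 1/8 s, in which the tool goes at most 62.5 mm and 10.7 degrees, less where a joint would pass 70% of its speed; a pose out of reach is approached as far as the arm can. A call is refused whole if a number of a shift passes 6.25 or a number of a turn 0.188, either way. A call with a gripper value outside its range is refused whole. The fingers move at their own pace and stop on an object; "newtons" is the grip in N (left out, the last holds). Time passes only in rows, so rows that do not move let the fingers close. It gives the time, the measured TCP pose, the force and the opening at its end, in the units of the state.
- ctrl.get_state(): the state, without advancing time (a new reading comes with each control period).
- ctrl.get_image(name): name is "scene" or "side" or "wrist"; returns a dict with "pixels" (480x640x3 uint8, blue, green, red), "depth" (480x640 float32, m along the optical axis (not along the pixel's ray), 0 where there is no reading), "intrinsics" (3x3 intrinsics, pixels), "k1" (the pictures are not rectified: a ray, as slopes to the right and down, at radius r is drawn at 1 + k1 r^2 times it, then the intrinsics apply), "R" (3x3) and "t" (3): a world point X has camera coordinates R X + t. Camera axes: x right, y down, z forward; pixel columns grow to the right and rows downward; lengths in m; the calibration is good to about 2 mm. A picture is of the moment at which its call begins.
- ctrl.close_job(): hands the job in, once; it reports no verdict.
The state is a dict: "time": time; "joint_positions": joint angles; "qd": joint speeds; "joint_torque": joint torques, N m; "position": TCP position; "tool_rot": TCP orientation; "ft_force": force on the tool from outside, world axes, zero at the start; "torque": the same for the moment, N m; "grip_width": opening from 0.0 (shut) to 1.0 (fully open).
Only numpy, scipy, OpenCV 4.12 (cv2) and the standard library are available. Lean on these libraries where they do the work, as an engineer would, in place of code of your own. Each camera call takes 0.05 s, during which the arm holds its last target.

### The job

Empty the two sherds from the tipping tray into the open wooden drawer: with the tray still level, swing its end gate fully down until it rests on its stop, then slowly tip the tray by raising its other end so that both sherds slide out over the gate into the drawer. Tip further only as needed, then let the tray gently back down to level, leave the gate down and take the hand away. Do not touch the sherds, do not force the gate, and leave the other things on the cart where they are.

Things in the scene. Friction and masses are not known exactly. Their poses are not given: they have to be found in the camera images.
- stand: Grey stand, fixed. Origin on the cart top under the tray's tip axis (axis: y 0, z 140 mm); y points out of the tray's outlet to the drawer, x along the axis. Base plate x +-105, y -190 to 0, 12 mm thick; posts to z 152 at x +-93 (12 thick), y -27 to 3; a rest under the tray at y -165. Tray: open pan 150 mm wide, y -250 to 0, underside z 140, floor and walls 4 thick, walls 45 high.
- tray (a joint): Tip angle of the aluminium tray in rad: 0 level on its rest, growing as the end away from the gate is raised, stop at 0.87. About 0.5 kg, little friction: it falls back by its own weight when let go. The floor slope at which the sherds start to slide is not known beforehand (0.4 to 0.7 rad): watch or feel for it.
- lip_edge (a point): Middle of the outer lower edge of the lifting lip, a flat ledge 130 mm wide, 4 mm thick, sticking 45 mm out of the tray's rear wall level with its underside; at stand (0, -295, 140) mm when level. It can be raised from beneath by fingertips pushed in slantwise; the space below it is free down to the cart top. Axes turn with the tray.
- gate (a joint): Angle of the end gate to the tray in rad: 0 upright (shut), growing as its top swings outward and down, 1.57 on its stop, in line with the tray floor as a chute. A stiff friction hinge (about 0.12 N m) holds it wherever it is left; 2 to 3 N at the top moves it.
- gate_hinge (a point): Middle of the gate's hinge line, at the tray floor's outlet end, at stand (0, 2, 142) mm when the tray is level; the gate is a plain aluminium plate 150 mm wide, 4 mm thick, 75 mm high above the hinge; its inner face passes through this point.
- gate_top (a point): Middle of the gate's free edge, 77 mm from the hinge; when shut it stands about 30 mm above the side walls, so it can be pushed outward from inside, above the walls.
- drawer (a joint): How far the wooden drawer is pulled out of its chest, in m (about 0.2; shut 0); it runs along the chest's -x.
- drawer_in (a point): Centre of the drawer's inner floor (about 17 mm above the cart top), axes as the chest's. Inside 266 mm (x) by 246 mm (y), walls rise 42 mm above this floor. Only the pulled-out part is open above; it lies below the outlet end of the tray.
- chest: Low wooden chest that holds the drawer, 300 (x) x 280 (y) x 85 mm high, fixed; origin at the centre of its underside, the drawer comes out of its -x face.
- handle_sherd: Thick grey stoneware handle, a C-shaped bar about 116 x 70 mm, 24 mm thick, with a wall stub at one root 30 mm high, lying in the tray. Origin at the centre of its underside, z up as it starts. About 160 g, mass varies.
- nozzle_sherd: Orange terracotta lamp nozzle, a tapered spout 76 mm long, 42 mm across and high with a flat underside, lying in the tray. Origin at the centre of its underside, long axis x. About 100 g, mass varies.
- mallet: Red rubber mallet, 235 mm long, 60 mm high, lying; origin on the cart under the handle, head towards its +y. Leave alone.
- ring_stand: Clear acrylic ring stand, base 120 x 100 mm, 182 mm high. Leave alone.
- brush: Brush, 170 mm, lying on the chest. Leave alone.
- bowl: White plastic bowl, 110 mm across, 45 mm high. Leave alone.
- caliper: Steel caliper, 170 mm, lying. Leave alone.
- rim_sherd: Flat terracotta rim sherd, 110 mm, lying on the cart. Leave alone.
There are look-alikes about, which are no part of the job. Of the things shaped like the handle_sherd, the grey one is meant. Several things have the shape of the nozzle_sherd; the one meant has the colours described above.

How it is judged:
On the way, in this order (a step that is already met when the one before it is completed fails the run):
1. the gate is fully down (over 1.48 rad) while the tray is level (within 0.06 rad) and both sherds are still in it (value of joint gate above 1.48 rad and value of joint tray below 0.06 rad and y of each of handle_sherd, nozzle_sherd in the frame of stand below 0 m), for 0.2 s.
2. the tray is tipped by more than 0.3 rad with the gate still down (over 1.4 rad) (value of joint gate above 1.4 rad and value of joint tray above 0.3 rad), for 0.1 s.
3. both sherds have slid out and lie in the drawer (x of handle_sherd in the frame of drawer_in between -0.135 and 0.135 m and y of handle_sherd in the frame of drawer_in between -0.125 and 0.125 m and z of each of handle_sherd, nozzle_sherd in the frame of drawer_in below 0.07 m and x of nozzle_sherd in the frame of drawer_in between -0.135 and 0.135 m and y of nozzle_sherd in the frame of drawer_in between -0.125 and 0.125 m), for 0.2 s.
At the end, for the whole second after the job is handed in: Both sherds lie at rest inside the drawer (origins within its walls and under 70 mm above its floor, so one may lie on the other), the tray is back level on its rest (within 0.05 rad), the gate still down (over 1.40 rad), and the hand touches nothing (all of step 3 and linear speed of each of handle_sherd, nozzle_sherd below 0.02 m/s and angular speed of each of handle_sherd, nozzle_sherd below 0.3 rad/s and value of joint tray below 0.05 rad and value of joint gate above 1.4 rad).
It fails at once if a sherd from the tray is touched by the robot (over 1.5 N) (contact force between any of the arm, the fingers and handle_sherd above 1.5 N or contact force between any of the arm, the fingers and nozzle_sherd above 1.5 N).
It fails at once if the gate is forced with more than 45 N (contact force between the fingers and gate above 45 N).
It fails at once if the tray is thrown up or dropped back (faster than 1.2 rad/s) (velocity of joint tray above 1.2 rad/s or velocity of joint tray below -1.2 rad/s).
It fails at once if a bystander (mallet, ring stand, brush, bowl, caliper, rim sherd) is shifted by more than 30 mm (distance of any of mallet, ring_stand, brush, bowl, caliper, rim_sherd from where it was at the start of the episode above 0.03 m).
It also fails if it takes over 72 s, if anything falls off the work surface, if the arm or the gripper's body presses on something with over 40 N, if the wrist force passes 120 N, or if a joint passes its speed limit or range.

## Working session

There is one attempt and no reset: what is moved stays moved. The work goes in short steps, Python scripts to look and compute and a tool call to move; the robot and the scene stay as the last step left them, time stands still between calls to the robot, and variables do not carry over. Pictures are saved under pics/ and viewed, and the job is handed in when it is done.

Besides the shell and the picture viewer there is one more tool, called after "Request:" as name(argument=value, ...) on one line, values as JSON. play_rows: Moves the arm, as the interface text tells. Its arguments: {"type":"object","properties":{"targets":{"type":"string"},"newtons":{"type":"number"}},"required":["targets"]}

```bash
mkdir -p pics
cat > h.py <<'E'
import numpy as np,cv2
from scipy.spatial.transform import Rotation as Ro
from bench import ctrl
def pts(im,uv):
    # pixel+depth -> world
    uv=np.atleast_2d(uv).astype(float);K=im["intrinsics"]
    d=np.array([im["depth"][int(round(v)),int(round(u))] for u,v in uv])
    return (und(im,uv)*d[:,None]-im["t"])@im["R"]
def und(im,uv):
    uv=np.atleast_2d(uv).astype(float);K=np.array(im["intrinsics"])
    p=cv2.undistortPoints(uv[:,None],K,np.array([im["k1"],0,0,0.]))[:,0]
    return np.c_[p,np.ones(len(p))]
def plane(im,uv,z):
    r=und(im,uv)@im["R"];c=-np.array(im["R"]).T@im["t"]
    return c+r*((z-c[2])/r[:,2])[:,None]
def cloud(im):
    v,u=np.mgrid[0:480,0:640]
    n=und(im,np.c_[u.ravel(),v.ravel()])
    d=im["depth"].reshape(-1,1)
    return ((n*d-im["t"])@im["R"]).reshape(480,640,3)
def proj(im,X):
    c=np.atleast_2d(X)@np.array(im["R"]).T+im["t"];s=c[:,:2]/c[:,2:];r2=(s**2).sum(1,keepdims=True)
    s=s*(1+im["k1"]*r2);K=im["intrinsics"];return np.c_[s[:,0]*K[0][0]+K[0][2],s[:,1]*K[1][1]+K[1][2]]
E
python3 - <<'E'
from h import *
import pickle
print(ctrl.get_state())
for n in ["scene","side","wrist"]:
    im=ctrl.get_image(n);cv2.imwrite(f"pics/{n}0.png",im["pixels"]);pickle.dump(im,open(f"{n}0.pkl","wb"))
    print(n,im["k1"],-np.array(im["R"]).T@im["t"],(im["depth"]>0).mean())
E
```

```text
{'time': 0.0, 'joint_positions': array([-1.15389514,  0.32181792, -0.07007005,  1.45167642,  0.02259419,
        1.37073218, -0.05694796]), 'qd': array([-0.00062108,  0.00242132, -0.00026547,  0.00135587,  0.00131347,
       -0.00167959,  0.00162828]), 'joint_torque': array([-1.39634226e-04, -4.91296327e+01, -4.04075654e-01, -3.12525487e+01,
       -6.38505793e-02,  4.38332255e-02,  1.84499399e-04]), 'position': array([0.25475708, 0.59778338, 0.40366363]), 'tool_rot': array([-6.28444138e-01, -3.07780995e+00,  2.86852940e-03]), 'ft_force': array([-0.54749422, -0.13486684,  0.06533606]), 'torque': array([-0.02418398, -0.00333141,  0.00343407]), 'grip_width': 1.0003722013852974}
scene -0.009091324258357082 [1.10096696 0.7588943  1.12892226] 0.9962337239583333
side 0.03215420276327883 [-0.17200347 -0.82305384  1.52161403] 0.993525390625
wrist -0.06567977720599422 [0.18619688 0.6266361  0.38383427] 0.9959830729166667
```

View pics/scene0.png

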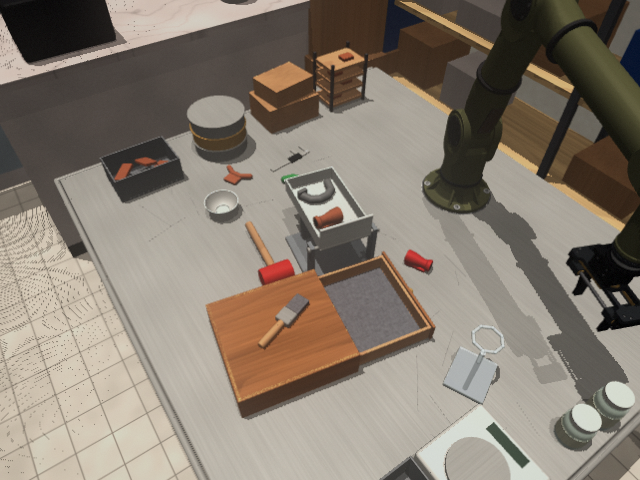

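View pics/side0.png

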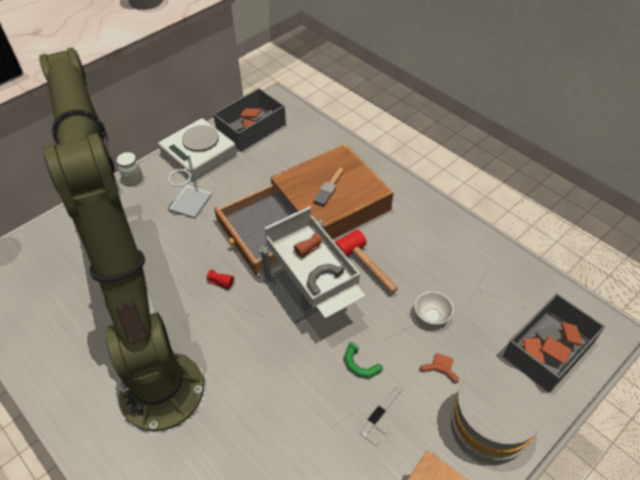

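View pics/wrist0.png

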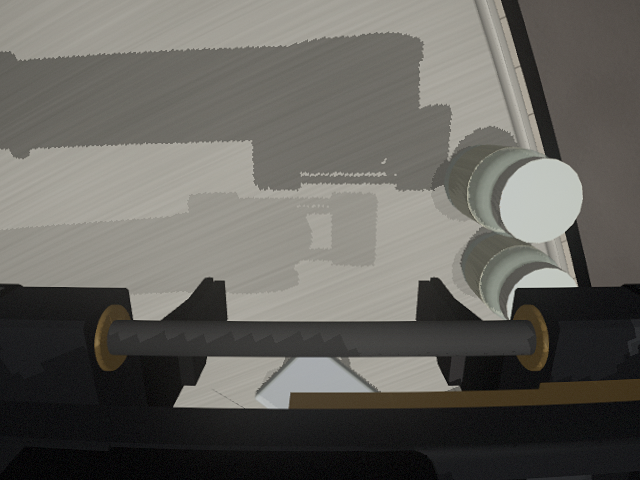

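The scene view shows the tray at about (330,205). The grey handle is at (317,190) and the orange nozzle at (328,217) inside it. The drawer is at (380,305), and the mallet head at (276,272) sits close to the tray. Look-alikes are the red nozzle at (418,261), on the cart, and the green handle at (290,178), behind the tray. Neither is in the tray.

Run:
```python
from h import *
import pickle
for n,(x,y,w) in {"scene":(250,140,200),"side":(200,170,200)}.items():
    im=pickle.load(open(n+"0.pkl","rb"))
    c=cv2.resize(im["pixels"][y:y+w*3//4,x:x+w],(800,600),interpolation=cv2.INTER_CUBIC);cv2.imwrite(f"pics/{n}0c.png",c)
    P=cloud(im)
    X=P.reshape(-1,3)
    roi=(X[:,0]>0.3)&(X[:,0]<0.9)&(abs(X[:,1])<.35)
    for lo,hi in [(.178,.195),(.21,.225),(.139,.146),(.08,.09)]:
        m=roi&(X[:,2]>lo)&(X[:,2]<hi)
        Q=X[m]; 
        if len(Q)<10: continue
        r=cv2.minAreaRect((Q[:,:2]*1000).astype(np.float32))
        print(n,lo,m.sum(),r,Q.mean(0),np.median(Q[:,2]))
```

```text
scene 0.178 858 ((509.483154296875, -46.3502197265625), (262.62896728515625, 152.64739990234375), 78.94924926757812) [ 0.51880946 -0.02491924  0.18457417] 0.18446311688021683
scene 0.21 208 ((533.8333129882812, 77.5687255859375), (11.55663013458252, 151.23890686035156), 78.12051391601562) [0.53312105 0.07855767 0.21757234] 0.21840754423196138
scene 0.139 825 ((491.3727111816406, -52.052734375), (302.0422058105469, 210.39210510253906), 71.29155731201172) [ 0.49996173 -0.05942439  0.14405098] 0.1443715921152542
scene 0.08 8972 ((685.4996337890625, 141.05767822265625), (511.6297912597656, 382.6795349121094), 20.33873176574707) [0.78107229 0.18927188 0.08597653] 0.08606021567862424
side 0.178 864 ((509.25787353515625, -42.882354736328125), (262.3454284667969, 155.5052947998047), 78.51952362060547) [ 0.51141849 -0.03450233  0.18456386] 0.18428764169611933
side 0.21 163 ((532.9161987304688, 81.23731231689453), (16.085044860839844, 149.0509796142578), 78.6591567993164) [0.53088045 0.08010215 0.21730333] 0.21753969868965856
side 0.139 1588 ((501.5376892089844, -62.512359619140625), (303.9851379394531, 202.0912322998047), 79.1114501953125) [ 0.50487102 -0.06952677  0.14327253] 0.14346905657762626
side 0.08 3308 ((660.2303466796875, 154.78445434570312), (531.2628173828125, 367.8576354980469), 12.697087287902832) [0.77797627 0.17834096 0.08542103] 0.08550783637204704
```

View pics/scene0c.png

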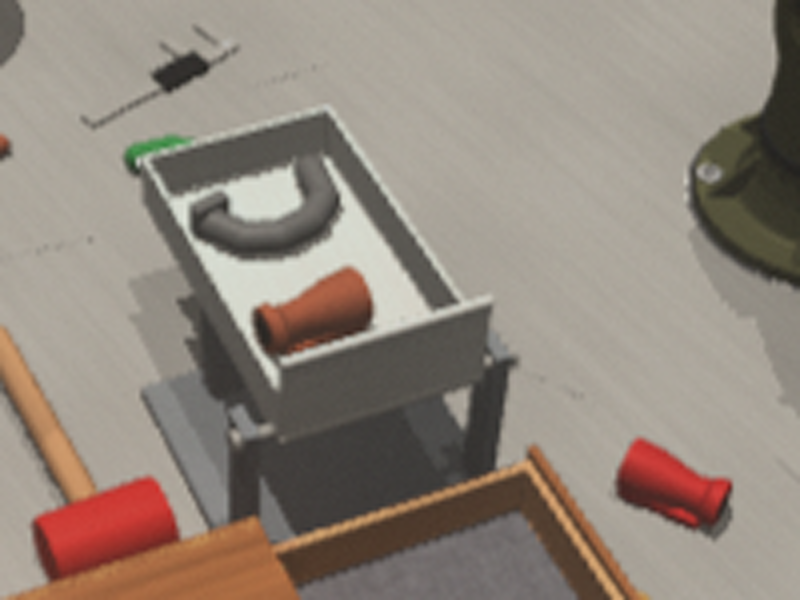

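View pics/side0c.png

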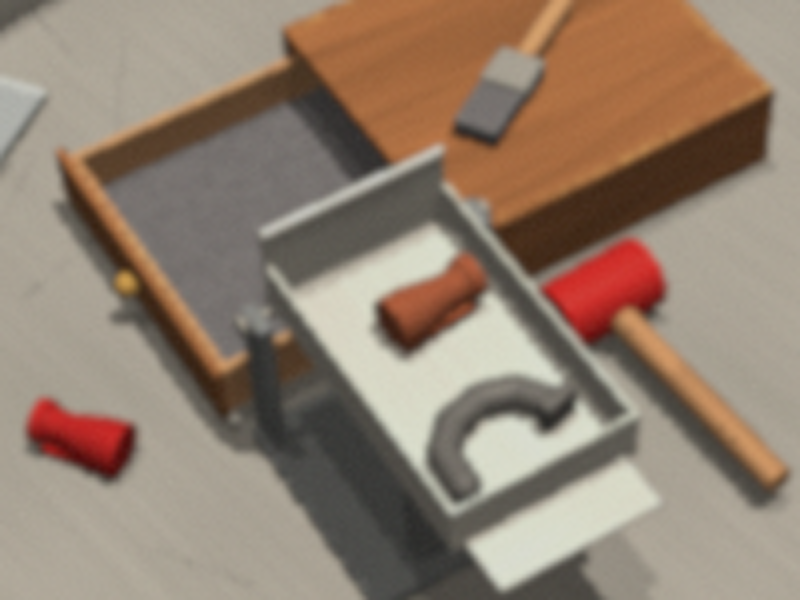

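Both views agree: the tray lies at 78.6° in world, its size is as given, and the gate top is at z≈0.219. Next I fix the stand frame and check it by projecting its points into the images.

```bash
cat >> h.py <<'E'
A=np.deg2rad(78.7)
SY=np.array([np.cos(A),np.sin(A),0]);SX=np.array([np.sin(A),-np.cos(A),0]);SO=np.array([.5325,.0765,0])
def S2W(p): p=np.atleast_2d(p)/1000.; return SO+p[:,:1]*SX+p[:,1:2]*SY+p[:,2:]*[0,0,1]
def W2S(X): X=np.atleast_2d(X)-SO; return np.c_[X@SX,X@SY,X[:,2]]*1000
def tip(s): R=Ro.from_rotvec(s["tool_rot"]).as_matrix(); return s["position"]+.182*R[:,2],R
def goal(tip_s,down=90):
    """delta in tool frame (cm) to bring tip to stand point (mm), and turn rotvec to orientation: tool y = SX, tool z tilted 'down' deg below +SY"""
    s=ctrl.get_state();t,R=tip(s);p=s["position"]
    a=np.deg2rad(down);z=np.cos(a)*SY-np.array([0,0,np.sin(a)]);Rg=np.c_[np.cross(SX,z),SX,z]
    tgt=S2W(tip_s)[0]
    print("t",round(s["time"],2),"tip_s",W2S(t)[0].round(1),"F_s",(np.array(s["ft_force"])@np.c_[SX,SY,[0,0,1]]).round(2),"grip",round(s["grip_width"],2),"q",np.round(s["joint_positions"],2))
    print(" shift tip, orientation kept (cm):",(R.T@(tgt-t)*100).round(2)," turn:",Ro.from_matrix(R.T@Rg).as_rotvec().round(3)," TCP shift incl turn (tool axes now, cm):",(R.T@(tgt-.182*Rg[:,2]-p)*100).round(2))
E
python3 - <<'E'
from h import *
import pickle
for n in ["scene","side"]:
    im=pickle.load(open(n+"0.pkl","rb"));v=im["pixels"].copy()
    for p in [(0,4,219),(-75,4,219),(75,4,219),(-75,-250,187),(75,-250,187),(-65,-295,144),(65,-295,144),(-93,-12,152),(93,-12,152)]:
        q=proj(im,S2W(p))[0];cv2.circle(v,tuple(int(round(a*8)) for a in q),8,(255,0,255),-1,shift=3)
    x,y,w={"scene":(250,140,200),"side":(200,170,200)}[n]
    cv2.imwrite(f"pics/{n}0o.png",cv2.resize(v[y:y+w*3//4,x:x+w],(800,600)))
    C=W2S(cloud(im)); px=im["pixels"].astype(int)
    inb=(abs(C[...,0] if C.ndim==3 else C[:,0]).ravel()<70) if False else None
    C=W2S(cloud(im).reshape(-1,3));hsv=cv2.cvtColor(im["pixels"],cv2.COLOR_BGR2HSV).reshape(-1,3)
    m=(abs(C[:,0])<69)&(C[:,1]>-244)&(C[:,1]<-2)&(C[:,2]>150)&(C[:,2]<200)
    o=m&(hsv[:,1]>120);g=m&(hsv[:,2]<110)&(hsv[:,1]<60)&(C[:,1]<-90)
    for k,mm in (("nozzle",o),("handle",g)):
        print(n,k,mm.sum(),np.percentile(C[mm],[2,98],axis=0).round() if mm.sum() else None)
    m=(hsv[:,1]>120)&(C[:,2]>30)&(C[:,1]>-250)&(C[:,0]>80)&(C[:,0]<250)&(C[:,1]<-20)&(C[:,2]<70);print("mallet",np.percentile(C[m],[1,99],axis=0).round())
goal((0,-25,300))
E
```

```text
scene nozzle 253 [[-17. -85. 152.]
 [ 54. -58. 188.]]
scene handle 297 [[ -69. -238.  151.]
 [  57. -108.  182.]]
mallet [[ 141. -238.   35.]
 [ 229.  -23.   64.]]
side nozzle 304 [[-21. -99. 153.]
 [ 51. -69. 189.]]
side handle 239 [[ -56. -229.  152.]
 [  69. -133.  177.]]
mallet [[ 139. -244.   31.]
 [ 224.  -32.   66.]]
t 0.15 tip_s [-374.6  456.5  221.9] F_s [-0.62  0.61  0.2 ] grip 1.0 q [-1.15  0.32 -0.07  1.45  0.02  1.37 -0.06]
 shift tip, orientation kept (cm): [-46.5  -39.51  -7.75]  turn: [-1.000e-03  1.000e-03  1.365e+00]  TCP shift incl turn (tool axes now, cm): [-46.5  -39.54  -7.75]
```

Request:
play_rows(targets="0 0 -1 0 0 0.17 -1; 0 0 -1 0 0 0.17 -1; 0 0 -1 0 0 0.17 -1; 0 0 -1 0 0 0.17 -1; 0 0 -1 0 0 0.17 -1; 0 0 -1 0 0 0.17 -1; 0 0 -1 0 0 0.17 -1; 0 0 -1 0 0 0.17 -1", newtons=20)

```text
time: 1.15
position: [0.2547, 0.5976, 0.481]
tool_rot: [2.464, 1.94, -0.015]
ft_force: [-0.4, 0.5, -0.0]
grip_width: 0.17
```

View pics/scene0o.png

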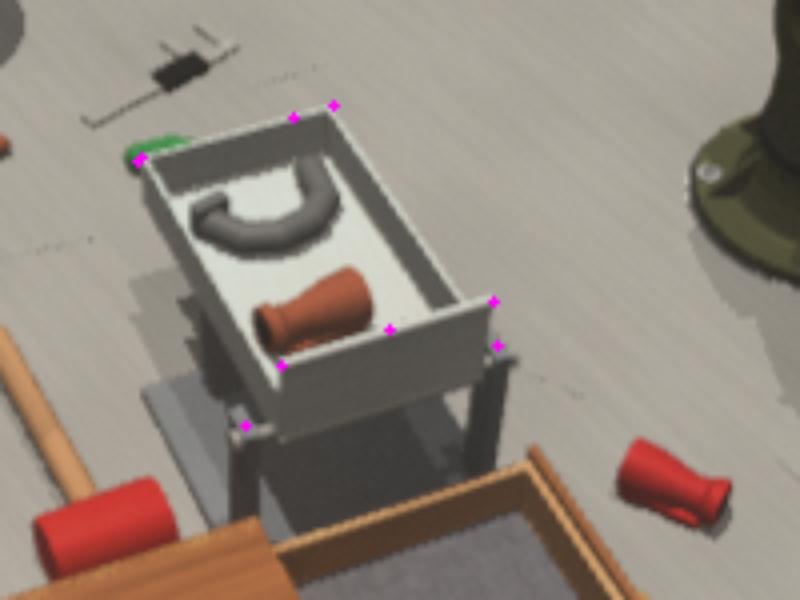

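View pics/side0o.png

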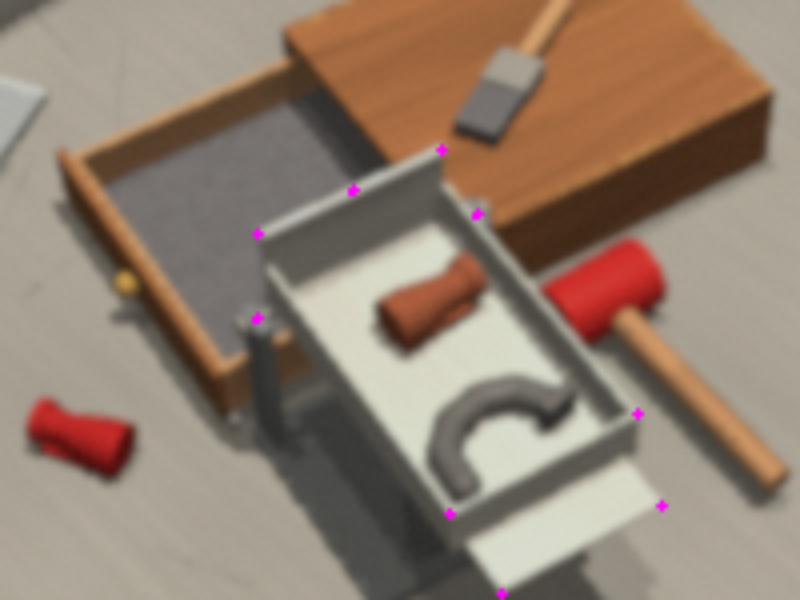

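```bash
python3 -c "
from h import *
goal((-10,-25,300))"
```

```text
t 1.15 tip_s [-374.9  454.5  299. ] F_s [-0.48  0.39 -0.01] grip 0.17 q [-1.29  0.3   0.11  1.33 -0.03  1.52 -1.42]
 shift tip, orientation kept (cm): [-46.48  38.35   0.35]  turn: [-0.002  0.011 -0.039]  TCP shift incl turn (tool axes now, cm): [-46.68  38.32   0.35]
```

The projected points fit both views to 1–2 mm. The nozzle sherd spans x -20..54, y -100..-57, with its top at z≈188. At x=-30, the space near the gate is clear of it.

Request:
play_rows(targets="-3.6 2.8 0 0 0 -0.04 -1; -3.6 2.8 0 0 0 0 -1; -3.6 2.8 0 0 0 0 -1; -3.6 2.8 0 0 0 0 -1; -3.6 2.8 0 0 0 0 -1; -3.6 2.8 0 0 0 0 -1; -3.6 2.8 0 0 0 0 -1; -3.6 2.8 0 0 0 0 -1; -3.6 2.8 0 0 0 0 -1; -3.6 2.8 0 0 0 0 -1; -3.6 2.8 0 0 0 0 -1; -3.6 2.8 0 0 0 0 -1")

```text
time: 2.65
position: [0.5032, 0.0955, 0.4818]
tool_rot: [2.417, 2.001, -0.019]
ft_force: [-0.0, -0.1, -0.6]
grip_width: 0.006
```

```bash
python3 -c "
from h import *
goal((-20,-22,204))"
```

```text
t 2.65 tip_s [-33.3  10.8 299.8] F_s [-0.01 -0.1  -0.59] grip 0.01 q [-0.79 -0.01  0.55  1.68  0.02  1.48 -0.43]
 shift tip, orientation kept (cm): [-3.18  1.35  9.61]  turn: [-0.005  0.012  0.009]  TCP shift incl turn (tool axes now, cm): [-3.39  1.26  9.61]
```

Request:
play_rows(targets="-3.4 1.2 0 0 0 0 -1; 0 0 3.2 0 0.01 0 -1; 0 0 3.2 0 0 0 -1; 0 0 1.8 0 0 0 -1; 0 0 0 0 0 0 -1")

```text
time: 3.28
position: [0.509, 0.0522, 0.3976]
tool_rot: [-2.429, -1.989, 0.007]
ft_force: [0.1, -0.6, 0.8]
grip_width: 0.006
```

```bash
python3 -c "
from h import *
goal((-20,-5,204))
im=ctrl.get_image('scene');cv2.imwrite('pics/s1.png',cv2.resize(im['pixels'][140:320,240:480],(800,600)))"
```

```text
t 3.27 tip_s [-19.  -28.9 215.6] F_s [ 0.23 -0.56  0.84] grip 0.01 q [-0.74  0.02  0.6   1.82 -0.01  1.31 -0.34]
 shift tip, orientation kept (cm): [ 2.39 -0.1   1.16]  turn: [-0.004  0.002 -0.001]  TCP shift incl turn (tool axes now, cm): [ 2.35 -0.17  1.16]
```

View pics/s1.png

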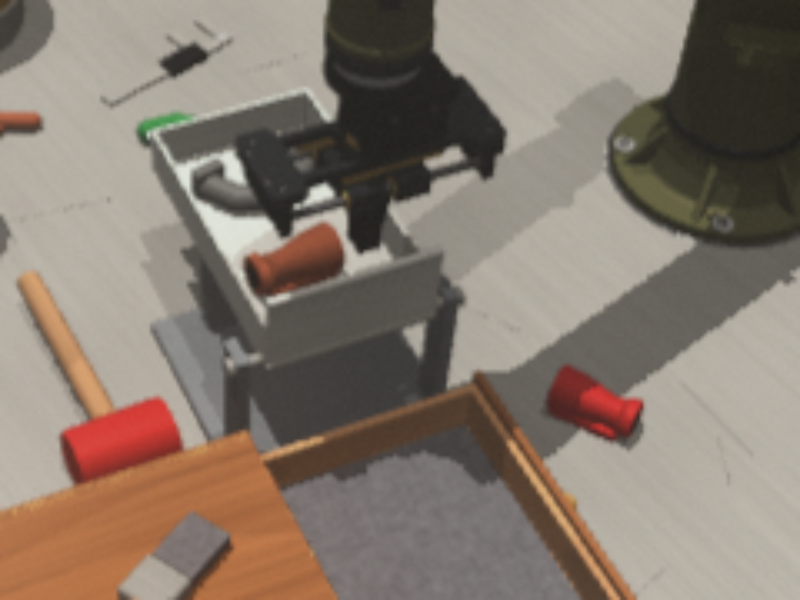

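The closed tips hang at crop (367,240), inside the tray, behind the gate (crop 355,300) and clear of the nozzle. Now I push the gate outward and down along an arc.

Request:
play_rows(targets="0.5 0 1.2 0 0 0 -1; 0.8 0 0.1 0 0 0 -1; 0.8 0 0.1 0 0 0 -1; 0.8 0 0.1 0 0 0 -1; 0.8 0 0.1 0 0 0 -1; 0.8 0 0.1 0 0 0 -1; 0 0 0 0 0 0 -1")

```text
time: 4.2
position: [0.5195, 0.0994, 0.3824]
tool_rot: [2.429, 1.99, -0.003]
ft_force: [0.1, 0.5, -0.2]
grip_width: 0.006
```

```bash
python3 -c "
from h import *
goal((-20,40,170))
im=ctrl.get_image('scene');cv2.imwrite('pics/s2.png',cv2.resize(im['pixels'][140:320,240:480],(800,600)))"
```

```text
t 4.2 tip_s [-17.2  19.4 200.4] F_s [ 0.05  0.48 -0.24] grip 0.01 q [-0.78  0.07  0.57  1.8  -0.04  1.28 -0.4 ]
 shift tip, orientation kept (cm): [ 2.06 -0.28  3.04]  turn: [ 0.     0.002 -0.   ]  TCP shift incl turn (tool axes now, cm): [ 2.02 -0.28  3.04]
```

View pics/s2.png

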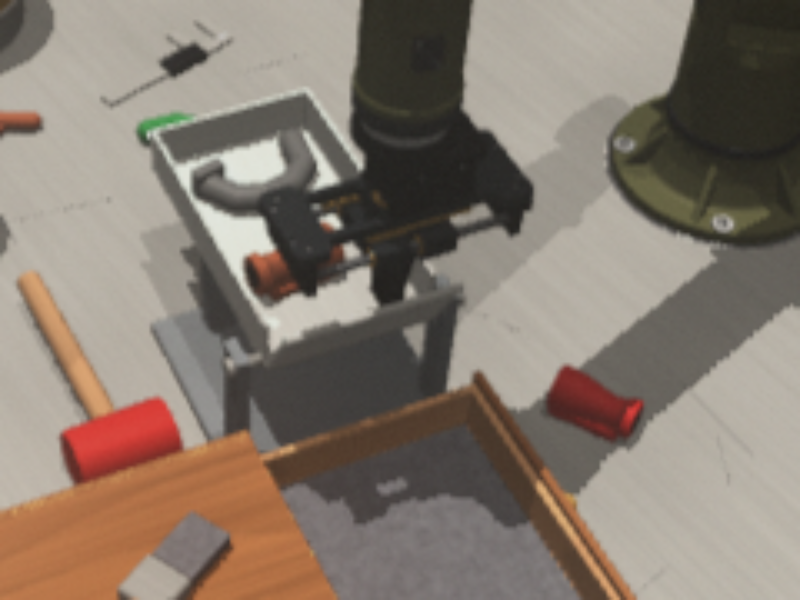

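Request:
play_rows(targets="0.9 -0.1 0.5 0 0 0 -1; 0.9 0 0.6 0 0 0 -1; 0.6 0 0.7 0 0 0 -1; 0.5 0 0.7 0 0 0 -1; 0.3 0 0.8 0 0 0 -1; 0.2 0 0.7 0 0 0 -1; 0.1 0 0.6 0 0 0 -1; 0 0 0 0 0 0 -1")

```text
time: 5.25
position: [0.526, 0.1361, 0.3333]
tool_rot: [2.43, 1.99, -0.0]
ft_force: [-0.6, -0.1, -0.3]
grip_width: 0.006
```

```bash
python3 -c "
from h import *
goal((-20,58,144))
im=ctrl.get_image('scene');cv2.imwrite('pics/s3.png',cv2.resize(im['pixels'][140:320,240:480],(800,600)))"
```

```text
t 5.25 tip_s [-17.9  57.  151.3] F_s [-0.6  -0.17 -0.32] grip 0.01 q [-0.8   0.15  0.54  1.83 -0.08  1.18 -0.43]
 shift tip, orientation kept (cm): [ 0.1  -0.21  0.73]  turn: [ 0.001  0.001 -0.001]  TCP shift incl turn (tool axes now, cm): [ 0.09 -0.19  0.73]
```

View pics/s3.png

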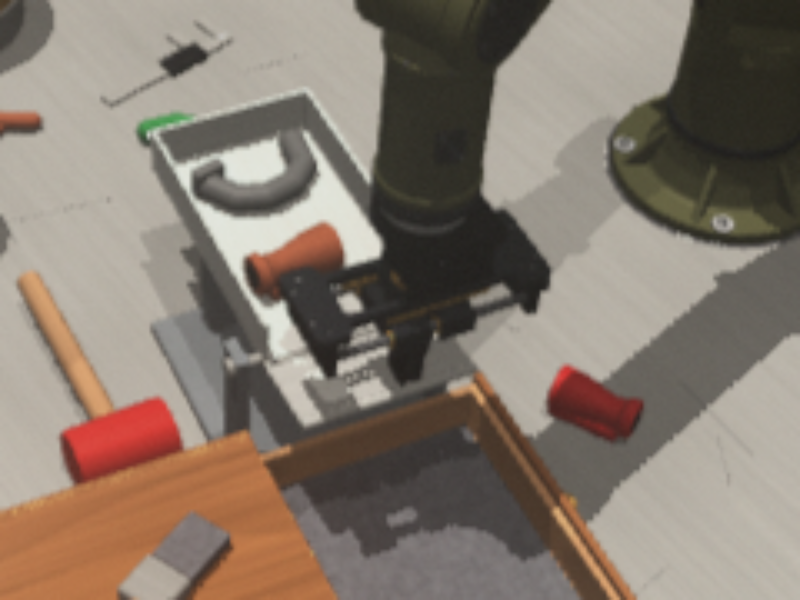

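Request:
play_rows(targets="0 0 0.4 0 0 0 -1; 0 0 0.4 0 0 0 -1; 0 0 0.3 0 0 0 -1")

```text
time: 5.68
position: [0.5263, 0.1364, 0.3243]
tool_rot: [2.43, 1.991, 0.004]
ft_force: [-6.3, -1.5, 19.5]
grip_width: 0.003
```

```bash
python3 -c "
from h import *
goal((-20,58,140))"
```

```text
t 5.67 tip_s [-17.6  57.8 142.3] F_s [-5.85 -2.67 19.52] grip 0.0 q [-0.8   0.16  0.54  1.84 -0.09  1.17 -0.42]
 shift tip, orientation kept (cm): [ 0.02 -0.24  0.23]  turn: [ 0.001 -0.002 -0.001]  TCP shift incl turn (tool axes now, cm): [ 0.05 -0.22  0.23]
```

Force rose to 19.5 N with the tip at z 142, so the gate is on its stop. I'll back off and check.

Request:
play_rows(targets="0 0 -0.5 0 0 0 -1; 0 0 -3 0 0 0 -1; 0 0 -5 0 0 0 -1; 0 0 -5 0 0 0 -1; 0 0 -5 0 0 0 -1; 0 0 0 0 0 0 -1")

```text
time: 6.42
position: [0.5256, 0.1358, 0.5134]
tool_rot: [-2.431, -1.99, -0.0]
ft_force: [0.4, 0.4, -0.2]
grip_width: 0.007
```

```bash
cat > chk.py <<'E'
from h import *
import sys
im=ctrl.get_image('side');cv2.imwrite(f'pics/{sys.argv[1]}.png',cv2.resize(im['pixels'][150:330,200:440],(800,600)))
im2=ctrl.get_image('scene');cv2.imwrite(f'pics/{sys.argv[1]}b.png',cv2.resize(im2['pixels'][140:320,240:480],(800,600)))
for i in (im,im2):
    C=W2S(cloud(i).reshape(-1,3));hs=cv2.cvtColor(i["pixels"],cv2.COLOR_BGR2HSV).reshape(-1,3)
    m=(abs(C[:,0]-20)<40)&(C[:,1]>10)&(C[:,1]<85)&(C[:,2]>110)&(C[:,2]<170)&(hs[:,2]>90)
    if m.sum()>20:
        p=np.polyfit(C[m,1],C[m,2],1);print("gate slope (z per y)",p.round(3),m.sum(),C[m,1].min().round(),C[m,1].max().round())
    m=(abs(C[:,0])<55)&(C[:,1]>-293)&(C[:,1]<-258)&(C[:,2]>120)
    if m.sum()>20: print("lip z",np.median(C[m,2]))
E
python3 chk.py s4; python3 -c "
from h import *
goal((0,-350,300),45)"
```

```text
gate slope (z per y) [-9.00000e-03  1.43531e+02] 468 10.0 82.0
lip z 145.4760530419193
gate slope (z per y) [1.20000e-02 1.42965e+02] 596 10.0 77.0
t 6.53 tip_s [-20.3  56.1 327.2] F_s [-0.23  0.29 -0.56] grip 0.01 q [-0.82  0.06  0.55  1.56 -0.03  1.54 -0.47]
 shift tip, orientation kept (cm): [-40.6    2.11   2.87]  turn: [-0.005  0.789 -0.004]  TCP shift incl turn (tool axes now, cm): [-53.52   2.05   8.25]
```

View pics/s4b.png

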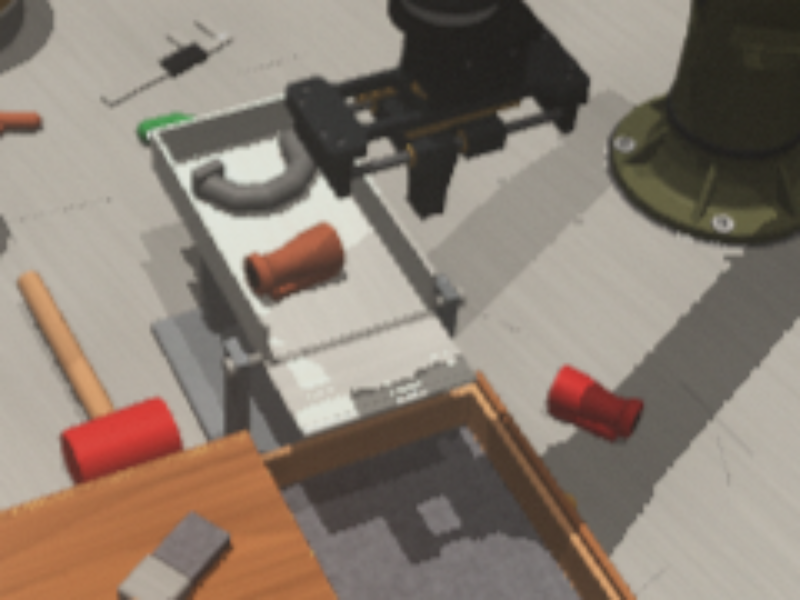

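The gate is flat (fitted slope within ±0.012 in both views), the tray is level and both sherds are still in place. Next I go round to the lip.

Request:
play_rows(targets="-4 0.15 0 0 0 0 -1; -4 0.15 0 0 0 0 -1; -4 0.15 0 0 0 0 -1; -4 0.15 0 0 0 0 -1; -4 0.15 0 0 0 0 -1; -4 0.15 0 0 0 0 -1; -4 0.15 0 0 0 0 -1; -4 0.15 0 0 0 0 -1; -4 0.15 0 0 0 0 -1; -4 0.15 0 0 0 0 -1; -4 0.15 0 0 0 0 -1; -4 0.15 0 0 0 0 -1; -4 0.15 0 0 0 0 -1; -2 0 0 0 0 0 -1")

```text
time: 8.28
position: [0.433, -0.407, 0.4859]
tool_rot: [-2.398, -1.981, 0.056]
ft_force: [-0.8, 0.4, 0.2]
grip_width: 0.004
```

```bash
python3 -c "
from h import *
goal((0,-350,300),45)"
```

```text
t 8.28 tip_s [ -11.3 -495.2  304.1] F_s [-0.81  0.21  0.21] grip 0.0 q [-0.15  0.29  1.07  1.48 -0.22  1.55  0.72]
 shift tip, orientation kept (cm): [14.52  1.25  0.22]  turn: [-0.047  0.794 -0.011]  TCP shift incl turn (tool axes now, cm): [1.54 0.56 5.68]
```

Request:
play_rows(targets="0 0.1 0.5 -0.01 0.16 0 -1; 0 0.1 0.5 -0.01 0.16 0 -1; 0 0.1 0.5 -0.01 0.16 0 -1; 0 0.1 0.5 -0.01 0.16 0 -1; 0 0 0 0 0 0 -1")

```text
time: 8.9
position: [0.4356, -0.4042, 0.4551]
tool_rot: [-2.051, -1.647, -0.676]
ft_force: [-0.6, -0.6, 0.1]
grip_width: 0.002
```

```bash
python3 -c "
from h import *
goal((0,-340,160),45)"
```

```text
t 8.9 tip_s [  -2.8 -379.4  310.9] F_s [-0.49 -0.68  0.07] grip 0.0 q [ 0.2   0.45  0.91  1.43 -0.76  1.96  0.84]
 shift tip, orientation kept (cm): [-6.07  0.58 14.36]  turn: [-0.009  0.13  -0.025]  TCP shift incl turn (tool axes now, cm): [-8.43  0.44 14.51]
```

Request:
play_rows(targets="-1.6 0.1 3.3 0 0 0 -1; -1.6 0.1 3.3 0 0 0 -1; -1.6 0.1 3.3 0 0 0 -1; -1.6 0.1 3.3 0 0 0 -1; -1.6 0.1 3.3 0 0 0 -1; -1.5 0.1 3.2 0 0 0 -1; 0 0 0 0 0 0 -1")

```text
time: 9.78
position: [0.4451, -0.3587, 0.2314]
tool_rot: [-2.059, -1.663, -0.646]
ft_force: [0.5, -0.0, -0.2]
grip_width: 0.009
```

```bash
cat >> h.py <<'E'
def st():
    s=ctrl.get_state();t,R=tip(s);T=W2S(t)[0];z=R[:,2]
    al=np.arcsin(-z[2]);d=np.array([np.cos(al),-np.sin(al)]);n=np.array([np.sin(al),np.cos(al)])
    # tray angle from contact of lip lower edge with upper finger face (h=9.5 mm)
    best=min(np.linspace(-.1,.95,2101),key=lambda th:abs((np.array([-295*np.cos(th)-0*np.sin(th),140+295*np.sin(th)])-T[1:])@n-9.5))
    E=np.array([-295*np.cos(best),140+295*np.sin(best)])
    print("t",round(s["time"],2),"tip",T.round(1),"down",round(np.rad2deg(al),1),"side",round(np.rad2deg(z@SX),1),"F",(np.array(s["ft_force"])@np.c_[SX,SY,[0,0,1]]).round(1),"theta if touching",round(best,3),"s behind tip",round(-(E-T[1:])@d,1),"q",np.round(s["joint_positions"],2))
E
python3 -c "
from h import *
st();goal((0,-282,108),52)"; python3 chk.py s5
```

```text
t 9.78 tip [  -4.1 -336.4   84.7] down 53.8 side -1.2 F [ 0.5  0.1 -0.2] theta if touching -0.1 s behind tip -4.4 q [ 0.15  0.6   0.83  1.73 -0.83  1.59  1.03]
t 9.78 tip_s [  -4.1 -336.4   84.7] F_s [ 0.49  0.06 -0.16] grip 0.01 q [ 0.15  0.6   0.83  1.73 -0.83  1.59  1.03]
 shift tip, orientation kept (cm): [5.77 0.31 1.32]  turn: [-0.02   0.031 -0.022]  TCP shift incl turn (tool axes now, cm): [ 5.2  -0.04  1.33]
gate slope (z per y) [-1.10000e-02  1.43686e+02] 112 11.0 80.0
lip z 144.80179360695266
gate slope (z per y) [1.00000e-03 1.43504e+02] 603 10.0 77.0
```

View pics/s5.png

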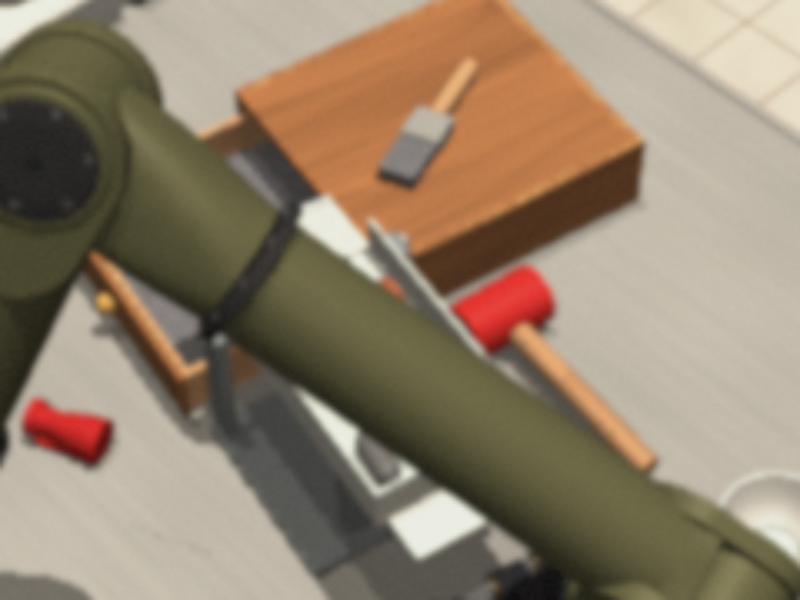

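The forearm passes over the tray, so I must check its height before lifting.

View pics/s5b.png

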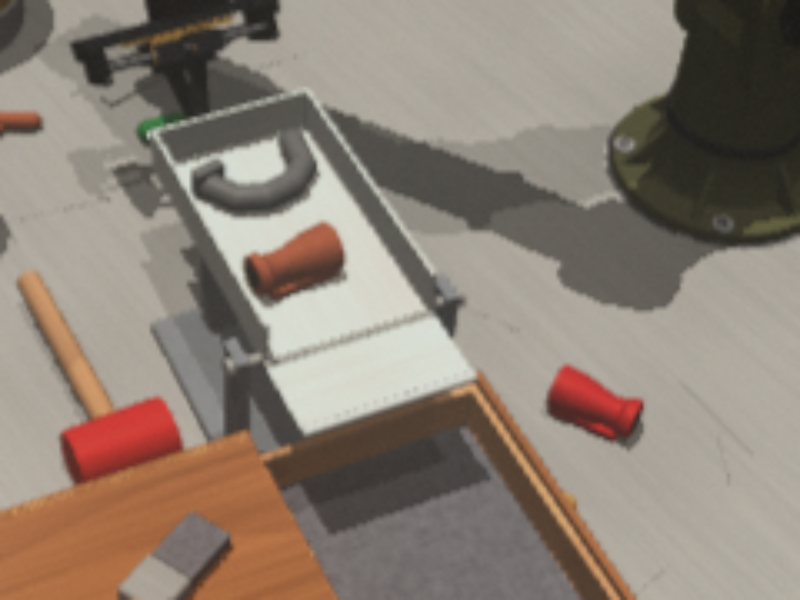

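Run:
```python
from h import *
for n in ("side","scene"):
    im=ctrl.get_image(n);C=W2S(cloud(im).reshape(-1,3))
    cv2.imwrite(f"pics/full5{n}.png",im["pixels"])
    for y in range(-500,400,50):
        m=(abs(C[:,1]-y)<10)&(C[:,2]>230)&(C[:,0]>-400)
        if m.sum()>3:print(n,y,m.sum(),"x",C[m,0].min().round(),C[m,0].max().round(),"z",C[m,2].min().round(),C[m,2].max().round())
```

```text
side -500 584 x -93.0 6.0 z 248.0 484.0
side -450 603 x -130.0 -25.0 z 231.0 520.0
side -400 585 x -163.0 -15.0 z 237.0 557.0
side -350 563 x -196.0 -94.0 z 519.0 591.0
side -300 566 x -233.0 -132.0 z 546.0 626.0
side -250 1094 x -400.0 -162.0 z 428.0 683.0
side -200 1401 x -400.0 -189.0 z 408.0 709.0
side -150 164 x -392.0 -181.0 z 494.0 683.0
scene -500 509 x -45.0 50.0 z 288.0 479.0
scene -450 487 x -76.0 40.0 z 231.0 513.0
scene -400 331 x -120.0 19.0 z 237.0 552.0
scene -350 281 x -150.0 -83.0 z 474.0 586.0
scene -300 318 x -180.0 -117.0 z 511.0 621.0
scene -250 358 x -202.0 -141.0 z 533.0 652.0
scene -200 235 x -399.0 -177.0 z 308.0 669.0
scene -150 2263 x -400.0 -178.0 z 322.0 679.0
```

View pics/full5scene.png

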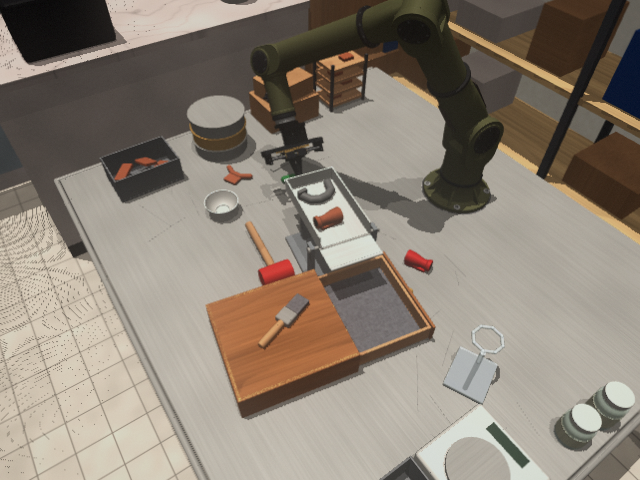

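The forearm passes at x<-130 mm and z>0.5 m, clear of the tray's sweep. It only looked close because of perspective. Now I insert the tips under the lip.

Request:
play_rows(targets="1.3 0.1 0.5 0 0 0 -1; 1.3 0.1 0.5 0 0 0 -1; 1.3 0.1 0.5 0 0 0 -1; 1.2 0.1 0.4 0 0 0 -1; 0 0 0 0 0 0 -1")

```text
time: 10.6
position: [0.4615, -0.309, 0.2544]
tool_rot: [-2.069, -1.673, -0.653]
ft_force: [-0.5, -4.1, -1.4]
grip_width: 0.006
```

```bash
python3 -c "
from h import *
st();goal((0,-284,100),53.8)"
```

```text
t 10.6 tip [   4.4 -285.5  106.8] down 54.2 side -0.5 F [ 0.3 -4.1 -1.4] theta if touching -0.013 s behind tip 29.3 q [ 0.04  0.51  0.84  1.78 -0.82  1.55  0.94]
t 10.6 tip_s [   4.4 -285.5  106.8] F_s [ 0.29 -4.14 -1.38] grip 0.01 q [ 0.04  0.51  0.84  1.78 -0.82  1.55  0.94]
 shift tip, orientation kept (cm): [-0.28 -0.43  0.65]  turn: [-0.008  0.007 -0.016]  TCP shift incl turn (tool axes now, cm): [-0.41 -0.58  0.65]
```

Request:
play_rows(targets="-0.2 0 0.8 0 0 0 -1; 0.5 0 -0.6 0 0 0 -1; 0.6 0 -0.7 0 0 0 -1; 0.6 0 -0.7 0 0 0 -1; 0.6 0 -0.7 0 0 0 -1; 0 0 0 0 0 0 -1")

```text
time: 11.35
position: [0.4629, -0.3027, 0.2832]
tool_rot: [-2.07, -1.672, -0.65]
ft_force: [-0.3, -1.4, -3.6]
grip_width: 0.005
```

```bash
python3 -c "
from h import *
st()"; python3 chk.py s6
```

```text
t 11.35 tip [   4.3 -279.3  135.4] down 54.3 side -0.5 F [-0.  -1.5 -3.6] theta if touching 0.106 s behind tip 37.2 q [ 0.01  0.46  0.86  1.77 -0.8   1.58  0.9 ]
gate slope (z per y) [ -0.178 146.938] 38 26.0 80.0
lip z 177.6202606937598
gate slope (z per y) [-1.07000e-01  1.42466e+02] 647 10.0 77.0
lip z 180.26384124700093
```

View pics/s6b.png

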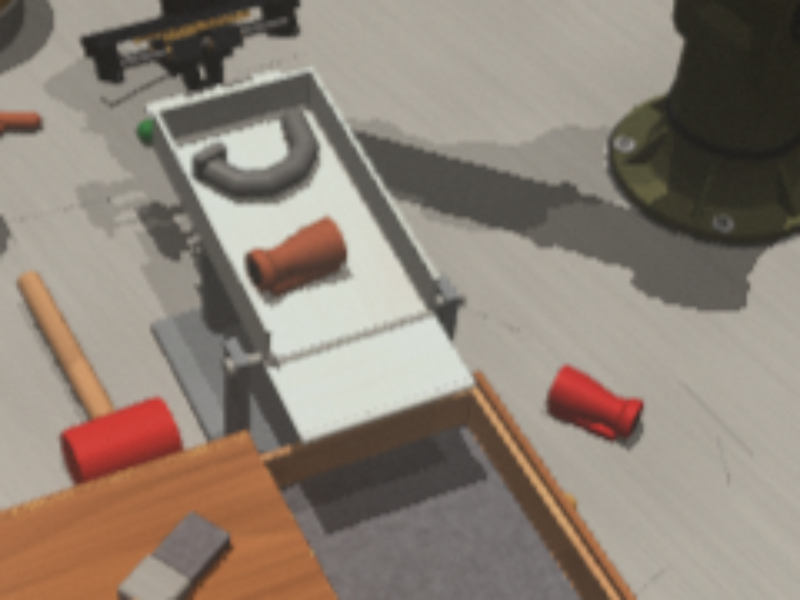

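The tray tips as planned: θ≈0.107 from the contact geometry and from the gate slope. I'll continue slowly.

Request:
play_rows(targets="0.7 0 -0.6 0 0 0 -1; 0.7 0 -0.6 0 0 0 -1; 0.7 0 -0.6 0 0 0 -1; 0.7 0 -0.6 0 0 0 -1; 0.7 0 -0.6 0 0 0 -1; 0.7 0 -0.6 0 0 0 -1; 0.7 0 -0.6 0 0 0 -1; 0.7 0 -0.6 0 0 0 -1; 0.7 0 -0.5 0 0 0 -1; 0 0 0 0 0 0 -1")

```text
time: 12.7
position: [0.4683, -0.2812, 0.368]
tool_rot: [-2.068, -1.67, -0.648]
ft_force: [-0.7, -3.6, -3.0]
grip_width: 0.002
```

```bash
python3 -c "
from h import *
st()"; python3 chk.py s7
```

```text
t 12.7 tip [   4.9 -257.1  220.3] down 54.2 side -0.7 F [ 0.  -3.6 -3. ] theta if touching 0.405 s behind tip 37.3 q [-0.07  0.34  0.89  1.72 -0.73  1.66  0.74]
lip z 312.16225684366094
gate slope (z per y) [ -0.422 141.383] 687 10.0 71.0
lip z 276.498933532768
```

View pics/s7b.png

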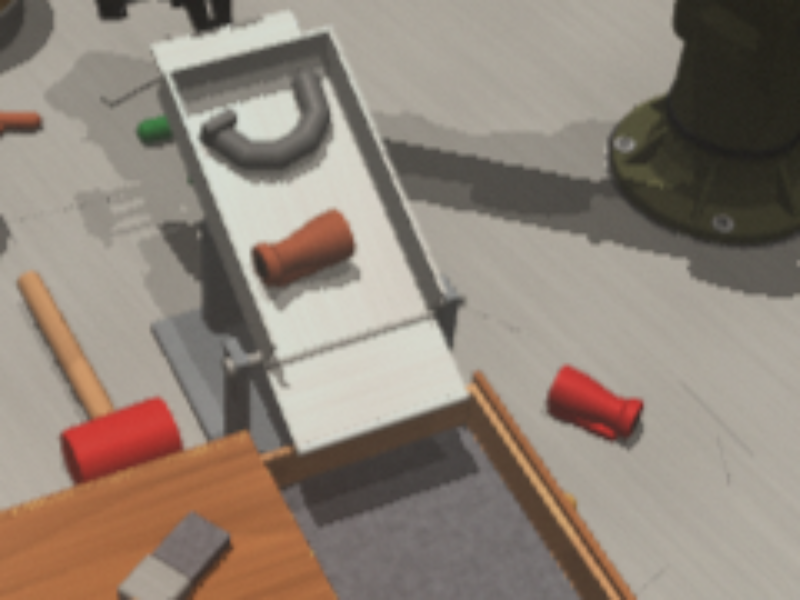

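Request:
play_rows(targets="0.7 0 -0.4 0 0 0 -1; 0.7 0 -0.4 0 0 0 -1; 0.7 0 -0.4 0 0 0 -1; 0.6 0 -0.4 0 0 0 -1; 0 0 0 0 0 0 -1")

```text
time: 13.42
position: [0.4715, -0.2682, 0.3978]
tool_rot: [-2.068, -1.669, -0.647]
ft_force: [-1.5, -1.1, -2.2]
grip_width: 0.001
```

```bash
python3 -c "
from h import *
st()"; python3 chk.py s8
```

```text
t 13.43 tip [   5.4 -243.6  250.2] down 54.2 side -0.7 F [-1.3 -1.4 -2.2] theta if touching 0.514 s behind tip 36.0 q [-0.11  0.29  0.9   1.69 -0.72  1.68  0.68]
lip z 343.458228963566
gate slope (z per y) [ -0.528 140.197] 552 10.0 67.0
lip z 340.11056420506867
```

View pics/s8b.png

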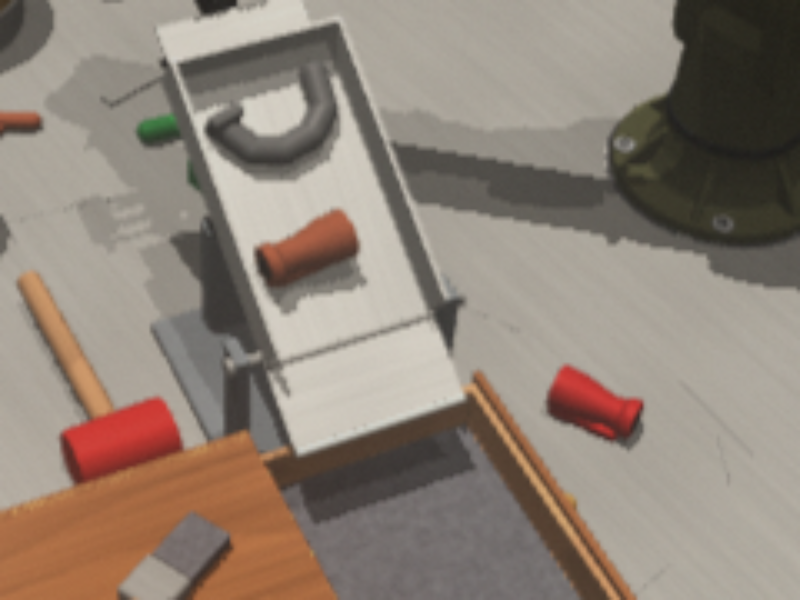

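Request:
play_rows(targets="0.6 0 -0.25 0 0 0 -1; 0.6 0 -0.25 0 0 0 -1; 0 0 0 0 0 0 -1; 0 0 0 0 0 0 -1")

```text
time: 14.02
position: [0.4729, -0.2617, 0.4089]
tool_rot: [-2.07, -1.667, -0.646]
ft_force: [-1.1, -2.1, -2.7]
grip_width: 0.003
```

```bash
python3 -c "
from h import *
st()"; python3 chk.py s9
```

```text
t 14.03 tip [   5.4 -236.9  261.2] down 54.2 side -0.8 F [-0.7 -2.3 -2.7] theta if touching 0.558 s behind tip 36.1 q [-0.12  0.27  0.9   1.69 -0.71  1.68  0.65]
lip z 361.058268792093
gate slope (z per y) [ -0.586 140.168] 486 10.0 58.0
lip z 356.65013280746393
```

View pics/s9b.png

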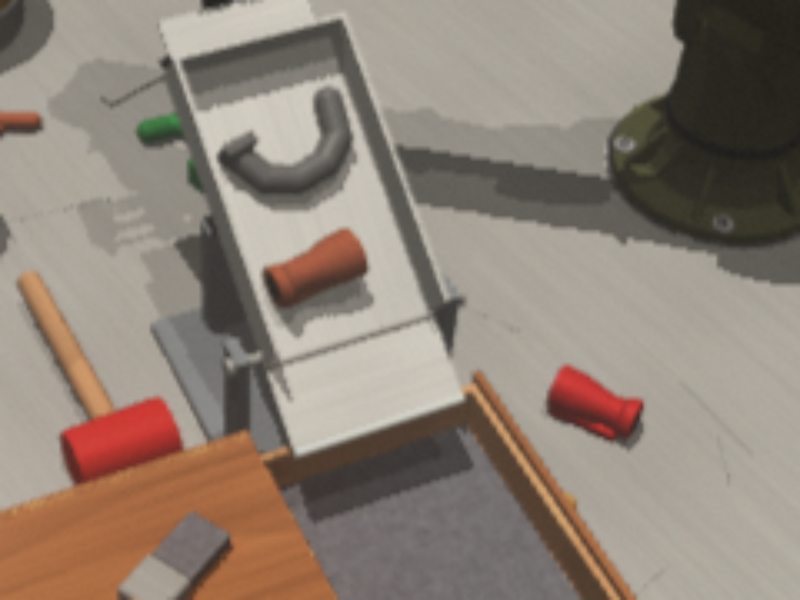

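Both sherds have begun to slide at θ≈0.56: the handle's lowest edge is now at crop (300,190) and the nozzle at (315,268). I hold the tray there and watch.

Request:
play_rows(targets="0 0 0 0 0 0 -1; 0 0 0 0 0 0 -1; 0 0 0 0 0 0 -1; 0 0 0 0 0 0 -1; 0 0 0 0 0 0 -1; 0 0 0 0 0 0 -1; 0 0 0 0 0 0 -1; 0 0 0 0 0 0 -1")

```text
time: 15.12
position: [0.4729, -0.2615, 0.4091]
tool_rot: [-2.068, -1.666, -0.647]
ft_force: [-0.8, -1.2, -1.4]
grip_width: 0.005
```

```bash
python3 -c "
from h import *
st()"; python3 chk.py s10
```

```text
t 15.12 tip [   5.4 -236.6  261.6] down 54.2 side -0.8 F [-0.5 -1.4 -1.4] theta if touching 0.559 s behind tip 36.2 q [-0.12  0.27  0.9   1.69 -0.71  1.69  0.65]
lip z 361.5355344324946
gate slope (z per y) [ -0.576 139.555] 499 10.0 59.0
lip z 357.2336768316227
```

View pics/s10b.png

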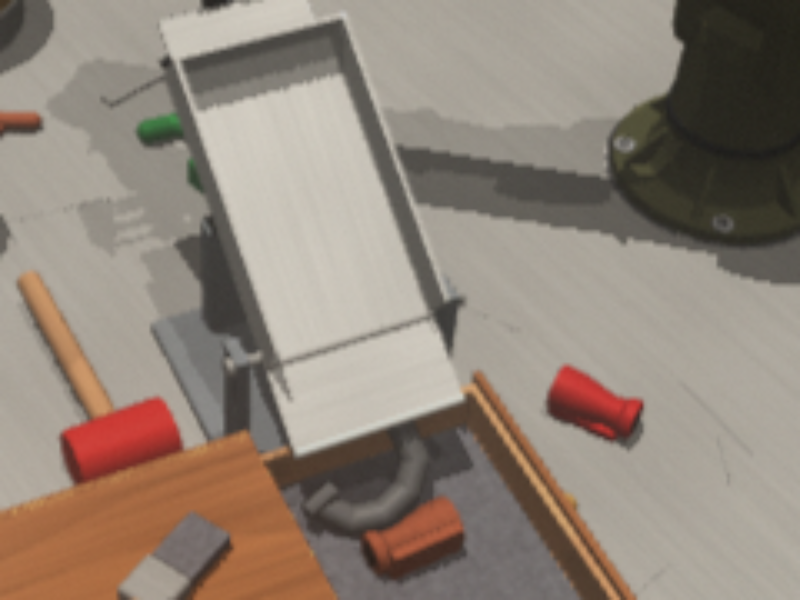

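Both sherds now lie in the drawer, the handle at crop (385,500) and the nozzle at (415,538), and the tray is empty. I'll lower the tray slowly along the same arc.

Request:
play_rows(targets="-0.85 0 0.45 0 0 0 -1; -0.85 0 0.45 0 0 0 -1; -0.85 0 0.45 0 0 0 -1; -0.85 0 0.45 0 0 0 -1; -0.85 0 0.5 0 0 0 -1; -0.85 0 0.5 0 0 0 -1; -0.85 0 0.5 0 0 0 -1; -0.85 0 0.5 0 0 0 -1; 0 0 0 0 0 0 -1")

```text
time: 16.35
position: [0.4647, -0.2961, 0.3325]
tool_rot: [-2.071, -1.666, -0.647]
ft_force: [0.9, -2.7, -1.2]
grip_width: 0.005
```

```bash
python3 -c "
from h import *
st()"
```

```text
t 16.35 tip [   4.5 -272.3  184.8] down 54.2 side -0.6 F [ 1.4 -2.5 -1.2] theta if touching 0.267 s behind tip 34.0 q [-0.03  0.39  0.89  1.74 -0.76  1.63  0.81]
```

Request:
play_rows(targets="-0.7 0 0.7 0 0 0 -1; -0.7 0 0.7 0 0 0 -1; -0.7 0 0.7 0 0 0 -1; -0.7 0 0.7 0 0 0 -1; -0.7 0 0.7 0 0 0 -1; -0.6 0 0.7 0 0 0 -1; 0 0 0 0 0 0 -1")

```text
time: 17.23
position: [0.4619, -0.3062, 0.2708]
tool_rot: [-2.076, -1.668, -0.648]
ft_force: [0.3, -3.1, -1.7]
grip_width: 0.003
```

```bash
python3 -c "
from h import *
st()"
```

```text
t 17.23 tip [   4.3 -283.2  122.8] down 54.4 side -0.5 F [ 0.9 -3.  -1.7] theta if touching 0.051 s behind tip 32.9 q [ 0.02  0.48  0.86  1.78 -0.81  1.56  0.91]
```

Request:
play_rows(targets="-0.4 0 0.4 0 0 0 -1; -0.4 0 0.4 0 0 0 -1; -0.4 0 0.4 0 0 0 -1; -0.4 0 0.3 0 0 0 -1; -0.5 0 0 0 0 0 -1; -1 0 0 0 0 0 -1; 0 0 0 0 0 0 -1")

```text
time: 18.1
position: [0.4578, -0.321, 0.239]
tool_rot: [-2.067, -1.667, -0.651]
ft_force: [0.4, 0.8, 0.1]
grip_width: 0.008
```

```bash
python3 -c "
from h import *
st()"; python3 chk.py s11
```

```text
t 18.1 tip [   2.6 -297.5   91.7] down 54.0 side -0.7 F [0.2 0.8 0.1] theta if touching -0.1 s behind tip 12.9 q [ 0.07  0.54  0.84  1.78 -0.84  1.55  0.98]
gate slope (z per y) [-2.40000e-02  1.44958e+02] 104 11.0 82.0
lip z 145.2646665817369
gate slope (z per y) [8.00000e-03 1.43162e+02] 601 10.0 77.0
```

View pics/s11b.png

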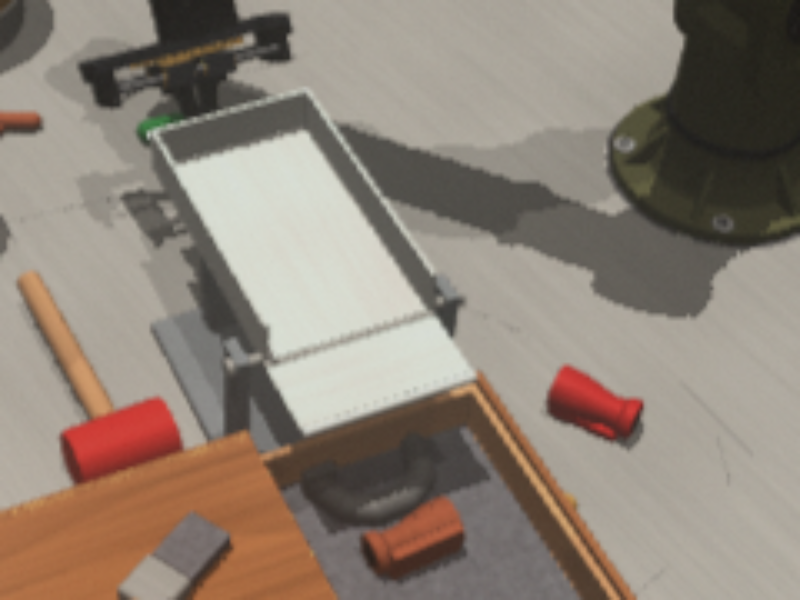

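The tray is level and the hand is free (force about 0). Now I withdraw away from the lip.

Request:
play_rows(targets="-1.6 0 -1.2 0 0 0 -1; -1.6 0 -1.2 0 0 0 -1; -1.6 0 -1.2 0 0 0 -1; 0 0 -3 0 0 0 -1; 0 0 -3 0 0 0 -1; 0 0 -3 0 0 0 -1; 0 0 0 0 0 0 -1; 0 0 0 0 0 0 -1")

```text
time: 19.2
position: [0.4317, -0.4434, 0.3148]
tool_rot: [-2.075, -1.663, -0.648]
ft_force: [-0.4, 0.3, 0.7]
grip_width: 0.006
```

```bash
python3 -c "
from h import *
import pickle
st()
im=ctrl.get_image('scene');cv2.imwrite('pics/end.png',im['pixels']);o=pickle.load(open('scene0.pkl','rb'))
C=W2S(cloud(im).reshape(-1,3));hs=cv2.cvtColor(im['pixels'],cv2.COLOR_BGR2HSV).reshape(-1,3)
m=(C[:,1]>20)&(C[:,1]<330)&(C[:,0]>-200)&(C[:,0]<80)
# nozzle: orange-ish saturated red hue above floor
uv=np.mgrid[0:480,0:640];U=uv[1].ravel();V=uv[0].ravel()
n=(hs[:,0]<9)&(hs[:,1]>120)&(U>340)&(U<385)&(V>285)&(V<316)
print('nozzle',n.sum(),np.median(C[n],0).round(),C[n,2].max().round(),C[n,2].min().round())
g=(U>325)&(U<375)&(V>270)&(V<302)&(hs[:,1]<60)&(C[:,2]>25)&(C[:,2]<70)
print('handle',g.sum(),np.percentile(C[g],[5,50,95],axis=0).round())
f=(U>370)&(U<400)&(V>312)&(V<335);print('floor z',np.median(C[f,2]))
"; python3 chk.py s12
```

```text
t 19.2 tip [   1.4 -423.3  167.1] down 54.3 side -0.5 F [-0.5  0.2  0.7] theta if touching -0.1 s behind tip -121.7 q [ 0.28  0.62  0.87  1.52 -0.79  1.78  1.02]
nozzle 347 [  2. 137.  52.] 1129.0 22.0
handle 474 [[-45.  45.  30.]
 [ 12.  77.  39.]
 [ 55.  97.  47.]]
floor z 18.759467539843193
gate slope (z per y) [-1.00000e-02  1.43434e+02] 67 10.0 79.0
lip z 144.71570531855173
gate slope (z per y) [6.00000e-03 1.43234e+02] 599 10.0 77.0
```

View pics/end.png

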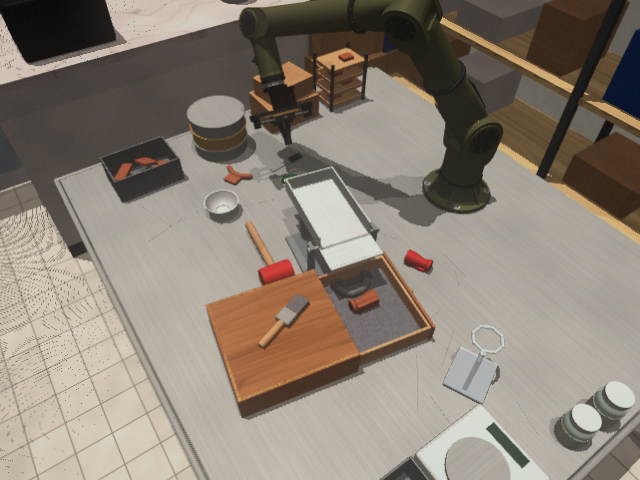

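The nozzle at (363,301) and the handle at (352,285) both lie in the drawer, with tops 20–40 mm above its floor. The tray is level, the gate is down, the bystanders have not moved, and the hand is clear with no load on it.

```bash
python3 -c "
from h import *
ctrl.close_job();st()"
```

```text
the job is handed in; nothing more can be done
the job is handed in; nothing more can be done
```

Both sherds are in the drawer, the tray is back level with the gate down, and the job is handed in. It took about 19 s of the 72 s allowed.

- **Gate:** With the tray level, I swung the gate down from inside with closed fingertips. The last force reading at its stop was 19.5 N, under the 45 N limit.
- **Tipping:** I raised the lip from beneath in small steps. Both sherds began to slide at about 0.56 rad, and I held the tray there until they had slid out into the drawer.
- **Finish:** I lowered the tray slowly along the same arc and withdrew the hand.

Last checks before handing in:
- **Gate and tray:** The gate's measured slope was within 0.01 of level in both views. The top of the lip read 144.7 mm against 144 mm expected.
- **Sherds:** Both lie in the drawer. The handle's top is about 28 mm and the nozzle's about 33 mm above the drawer floor.
- **Bystanders and hand:** By eye, nothing else on the cart had moved. The hand was about 13 cm clear of the lip, with only sensor noise (under 1 N).

No check failed. The nozzle measurement included one stray background depth point (1129 mm), so I used its median. I did not measure the sherds' speeds separately, but they look the same in the last pictures, about 4 s apart.

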